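# Put the seasonings and produce back after cooking

## Robot

A 7-joint arm with a two-finger parallel gripper is mounted at the origin on a cart in front of the work surface, level with it; the furniture and walls round the work are solid. World frame = base frame: x ahead of the robot, y to its left, z up, the work surface at z = 0. Lengths are in m, angles in degrees, forces in N, time in s.
With the tool pointing down it reaches from about 0.425 to 1.025 m from the base axis. Payload 3.6 kg.
Tool frame: the origin (TCP) lies midway between the tips of the shut fingers; the grasp point (between the pads) lies 19 mm behind it (env.hold_point_z is the distance from the TCP to the grasp point, in m); z points along the fingers, y is the line along which they close (so a half turn about z gives the same grasp; the last joint's range is limited). The gripper opens to 85 mm and grips with 20 to 120 N. Pads are 22 mm wide; open, the fingers measure 114 mm over their backs; the gripper's body (76 mm by 85 mm) begins 54 mm behind the grasp point. The pads swing forward as they close: fully open they stand 13 mm farther back than shut.
Start: joints at [59.215, 33.873, 2.773, 92.16, -1.908, 54.013, -1.931], TCP at [0.311, -0.655, 0.231] pointing down, gripper open.
Joint ranges: [-153.93, 153.93], [-27.13, 128.08], [-72.61, 78.16], [10.71, 143.7], [-87.88, 267.88], [4.46, 118.87], [-176.78, 176.78]. Speed limits (degrees/s): [147.25, 147.25, 180, 180, 180, 180, 180].

## Interface

Orientations are given as a 3x3 rotation matrix whose columns are the frame's x, y, z axes.
In Python, from station import env, eyes, workorder gives the robot as it stands.
- The arm moves only by the shell command python3 -m jog 'ROWS'. ROWS is JSON, a list that holds one entry, the list of rows, each a list of 5 numbers: the closure, from 0 (fully open) to 1 (shut), then the shift along the tool's x, y, z scaled (see below), then the turn about the tool's z scaled (see below). A call has 1 to 8 rows; each row is the pose to reach, as a shift and turn from the pose commanded when the call began, along the tool's axes at that moment, turning the shorter way round; what a row does not reach only later rows make up. The controller multiplies each number of a shift by 0.2 m and each number of a turn by pi rad. A row lasts 1/12 s, in which the tool goes at most 41.7 mm and 7.16 degrees, less where a joint would pass 70% of its speed; a pose out of reach is approached as far as the arm can. A call with a number of a shift or a turn outside -1 to 1 is refused whole. A call with a gripper value outside its range is refused whole. The fingers move at their own pace and stop on an object; the grip force is fixed at half the most. Time passes only in rows, so rows that repeat a pose let the fingers close. It gives the time, the measured TCP pose, the force, the opening and the grip force at its end, in the units of the state.
- env.get_state(): the state, without advancing time (a new reading comes with each control period).
- eyes.read_camera(name): name is "side" or "top" or "wrist"; returns the picture (480x640x3 uint8, red, green, blue); there is no depth.
- eyes.calibration(name): a dict with "fx", "fy", "cx", "cy" (pixels), "position" and "orientation" of the camera in the world; the wrist camera has in their place "T_tool_cam" (4x4, takes a point from camera to tool coordinates, whose origin is the TCP and whose axes are the flange's). Camera axes: x right, y down, z forward; pixel columns grow to the right and rows downward; lengths in m; the calibration is good to about 2 mm. The wrist camera is an equidistant fisheye: a pixel r from the principal point sees the ray r / f radians off the axis. A picture is of the moment at which its call begins: read the wrist's pose just before it. calibration takes no time and is no camera call.
- workorder.job_done(): hands the job in; it is judged then, once.
The state is a dict: "t": time; "joint_positions": joint angles; "qvel": joint speeds; "tau": joint torques, N m; "eef_pos": TCP position; "ee_rot": TCP orientation; "wrist_force": force on the tool from outside, world axes, zero at the start; "ft_torque": the same for the moment, N m; "width": finger opening in m; "grasp_force": force on a finger pad.
Only numpy, scipy, OpenCV 4.12 (cv2) and the standard library are available. Lean on these libraries where they do the work, as an engineer would, in place of code of your own. Each camera call takes 0.05 s, during which the arm holds its last target. There are 200 camera calls.

## Task

Cooking is done, so put the four things left out on the worktop back where their kind is kept: the lemon in the blue fruit bowl, the garlic in the terracotta dish, and each spice jar upright in the wooden spice tray, in the same row as the jar of the same-coloured spice and in front of it. Set the glass jars down rather than dropping them, and leave the three jars that already stand in the tray where they are.

Things in the scene. Friction and masses are not known exactly. Their poses are not given: they have to be found in the camera images.
- lemon: Yellow lemon lying on its side, loose: 77 mm long along its own x, 51 mm wide along y, 52 mm high, 0.095 kg. It may be grasped across its width. Origin: under its middle, on the worktop as it lies at the start (turns with it if it rolls); z up at the start.
- garlic: Whitish-pink bulb of garlic with its short stalk up, loose: 60 mm (x) by 57 mm (y), 58 mm high with the stalk, widest about 22 mm up, 0.04 kg. Origin: under its middle, z up at the start.
- red_jar: The loose red jar to be put away: round glass spice jar with a dark brown wooden stopper that bears a round sticker of the spice's colour, 41 mm diameter, glass body 78 mm high, 96 mm with the stopper, 0.11 kg (to 0.15 kg), filled with brick-red spice. Stands (loose) on the worktop at the start. Origin: centre of its underside, z up its axis; yaw means nothing (round).
- yellow_jar: The loose yellow jar to be put away: round glass spice jar with a dark brown wooden stopper that bears a round sticker of the spice's colour, 41 mm diameter, glass body 78 mm high, 96 mm with the stopper, 0.11 kg (to 0.15 kg), filled with golden-yellow spice. Stands (loose) on the worktop at the start. Origin: centre of its underside, z up its axis; yaw means nothing (round).
- spice_tray: Fixed light-brown wooden tray, 170 (x) by 199 mm (y). Origin: under its centre; x runs along the rows from the front lip (-x, 20 mm high) to the back wall (54). Three rows 58 mm wide inside, centres y = -63, 0, +63 mm; inner walls 24 mm high, outer 32 (54 at the back). Floor 8 mm above the origin. At the back of each row (x +50) stands a jar; the front is free, a new jar belongs about x -45.
- tray_jar_red: Same kind of jar (41 mm diameter, 96 mm high) with brick-red spice, red sticker. Loose; stands in the rear half of one of the tray's three rows, which differs from start to start, its axis 50 mm behind the tray's centre; stays where it is. Origin: centre of its underside, z up.
- tray_jar_yellow: Same kind of jar (41 mm diameter, 96 mm high) with golden-yellow spice, yellow sticker. Loose; stands in the rear half of one of the tray's three rows, which differs from start to start, its axis 50 mm behind the tray's centre; stays where it is. Origin: centre of its underside, z up.
- tray_jar_green: Same kind of jar (41 mm diameter, 96 mm high) with olive-green spice, green sticker; no loose jar is of this kind. Loose; stands in the rear half of one of the tray's three rows, which differs from start to start, its axis 50 mm behind the tray's centre; stays where it is. Origin: centre of its underside, z up.
- fruit_bowl: Round blue bowl, empty, fixed on the worktop: 176 mm across the rim, 54 mm high, wall 5 mm, flat inner floor about 70 mm across, 7 mm above the worktop, sides curving up and out. Origin: under its centre, z up.
- garlic_dish: Shallow round terracotta dish, empty, fixed on the worktop: 120 mm across the rim, 32 mm high, wall 5 mm, flat inner floor 6 mm above the worktop. Origin: under its centre, z up. (Over the rear of the worktop hang wall cabinets, from about x = 0.63 m (handles 0.59) and 0.5 m up: carry things with the tool no higher than about 0.2 m so that the wrist stays clear of them.)
Not all that is in view belongs to the job. What is shaped like the garlic but black or purple is not meant.

How it is judged:
By the outcome, as a careful person would: the job done as asked, in the order asked, and still so for the second after the job is handed in, with the robot touching nothing.
It also fails if it takes over 93 s, if anything falls off the work surface, if the arm or the gripper's body presses on something with over 40 N, if the wrist force passes 120 N, or if a joint passes its speed limit or range.

## Working session

There is one attempt and no reset: what is moved stays moved. The work goes in short steps, Python scripts to look and compute and a shell command to move; the robot and the scene stay as the last step left them, time stands still between calls to the robot, and variables do not carry over. Pictures are saved under pics/ and viewed, at most 14 in all, crops included, and the job is handed in when it is done.

```bash
mkdir -p pics; ls; python3 - <<'E'
from station import env, eyes, workorder
import cv2
for n in ("top","side","wrist"):
    cv2.imwrite(f"pics/{n}0.png",eyes.read_camera(n)[:,:,::-1])
    print(n,eyes.calibration(n))
s=env.get_state();print(s["t"],s["eef_pos"],s["ee_rot"],s["width"],env.hold_point_z)
E
```

```text
pics
top {'fx': 492.8887573821905, 'fy': 492.8887573821905, 'cx': 311.3307464877199, 'cy': 241.8694324327949, 'position': array([ 0.33185935, -0.0650957 ,  1.18468203]), 'orientation': array([[ 0.01339002, -0.99415274,  0.10714956],
       [-0.99985381, -0.01445167, -0.00913777],
       [ 0.01063282, -0.10701154, -0.99420092]])}
side {'fx': 492.057681199252, 'fy': 492.057681199252, 'cx': 319.0069233685954, 'cy': 244.0533393509491, 'position': array([0.04513711, 1.06163248, 0.53389601]), 'orientation': array([[-0.9399935 , -0.14240154,  0.31005488],
       [-0.34084399,  0.35086421, -0.87219246],
       [ 0.01541439, -0.92553558, -0.37834679]])}
wrist {'fx': 371.64829954431775, 'fy': 371.64829954431775, 'cx': 319.74693517522815, 'cy': 243.25696074949673, 'T_tool_cam': array([[-2.81680659e-04, -9.46964458e-01, -3.21338197e-01,
         8.32922961e-02],
       [ 9.99999947e-01, -2.14884629e-04, -2.43334092e-04,
         6.95311484e-04],
       [ 1.61378097e-04, -3.21338248e-01,  9.46964468e-01,
        -1.41064387e-01],
       [ 0.00000000e+00,  0.00000000e+00,  0.00000000e+00,
         1.00000000e+00]])}
0.15 [ 0.3110365  -0.65418068  0.23038453] [[ 9.03087185e-01  4.29456446e-01 -8.35329940e-04]
 [ 4.29457251e-01 -9.03085823e-01  1.57007854e-03]
 [-8.00942766e-05 -1.77665631e-03 -9.99998419e-01]] 0.08520474103225169 0.0187
```

View pics/top0.png

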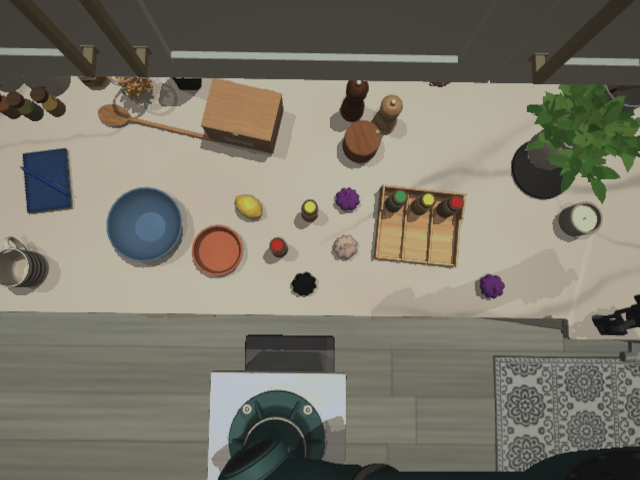

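View pics/side0.png

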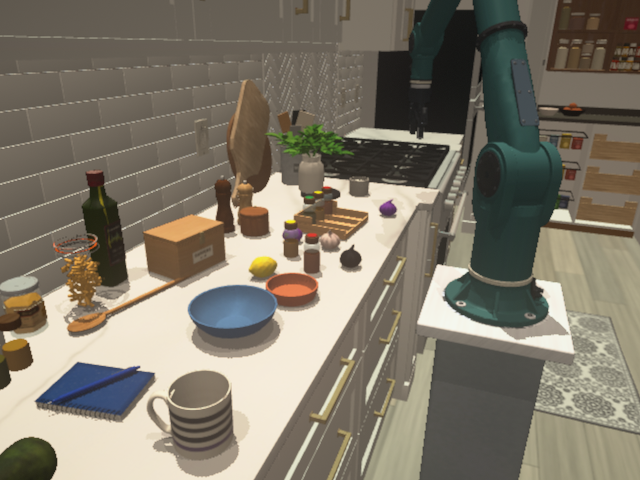

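The top view shows the lemon at (248,206), the red jar at (278,247), the yellow jar at (310,210), the bowl at (145,225) and the dish at (218,250). The tray centre is at (418,227), with green, yellow and red jars standing in it from left to right.

Garlic look-alikes are whitish (345,247), purple (347,199), purple (491,286) and black (304,284), so I choose (345,247). The loose jars at (278,247) and (310,210) could be confused with the tray jars at (398,200), (427,204) and (455,206). A close crop will check these choices.

```bash
python3 - <<'E'
import cv2
a=cv2.imread("pics/top0.png")
cv2.imwrite("pics/c1.png",cv2.resize(a[180:280,230:370],None,fx=5.7,fy=5.7,interpolation=cv2.INTER_CUBIC))
cv2.imwrite("pics/c2.png",cv2.resize(a[175:280,365:475],None,fx=5,fy=5,interpolation=cv2.INTER_CUBIC))
E
```

```text
(no output)
```

View pics/c1.png

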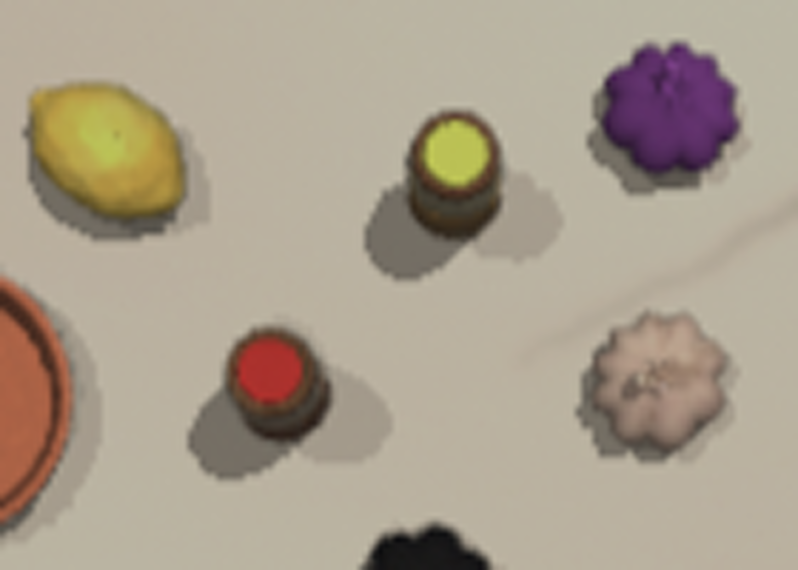

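View pics/c2.png

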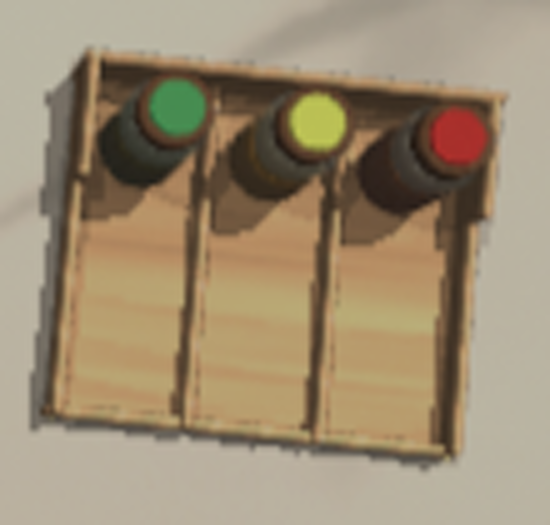

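The crops confirm whitish-pink garlic at (344.9,247.2), the yellow sticker at (310.2,207.0) and the red sticker at (277.4,244.9). The lemon is centred at (248.8,206.3) with its long axis running down-right. The tray stickers are green (400.6,196.4), yellow (428.2,199.8) and red (456.6,202.2).

```bash
cat > h.py <<'E'
import numpy as np, cv2
from station import env, eyes
def ray(n,p,z):
    c=eyes.calibration(n); d=c["orientation"]@[(p[0]-c["cx"])/c["fx"],(p[1]-c["cy"])/c["fy"],1]
    return c["position"]+d*(z-c["position"][2])/d[2]
def go(x,y,z=None,ang=None):
    "row numbers (shift/0.2, turn/pi) to bring TCP to x,y,z with the tool's y line at world angle ang(deg)"
    s=env.get_state();R=s["ee_rot"];p=s["eef_pos"]
    d=R.T@(np.array([x,y,p[2] if z is None else z])-p)
    cur=np.degrees(np.arctan2(R[1,1],R[0,1]))
    t=0 if ang is None else -((ang-cur+90)%180-90)/180
    print("t %.2f pos %s cur %.1f j7 %.0f -> rows %s turn %.4f"%(s["t"],p.round(4),cur,s["joint_positions"][6],(d/0.2).round(4),t))
E
python3 - <<'E'
from h import *
from scipy.optimize import least_squares
a=cv2.imread("pics/top0.png");hsv=cv2.cvtColor(a,cv2.COLOR_BGR2HSV)
for n,p,z in [("yellow",(310.2,207),.096),("red",(277.4,244.9),.096),("garlic",(344.9,247.2),.022),("purple",(347,199),.022),("black",(304,284),.022)]:
    print(n,ray("top",p,z).round(4))
def blob(lo,hi,x0,y0,x1,y1):
    m=cv2.inRange(hsv,lo,hi); k=np.zeros_like(m);k[y0:y1,x0:x1]=m[y0:y1,x0:x1]
    return max(cv2.findContours(k,0,1)[0],key=cv2.contourArea)
c=blob((18,110,60),(35,255,255),230,185,270,225);M=cv2.moments(c)
u=np.array([M["m10"],M["m01"]])/M["m00"]; th=.5*np.arctan2(2*M["mu11"],M["mu20"]-M["mu02"])
w=ray("top",u,.026);v=ray("top",u+10*np.array([np.cos(th),np.sin(th)]),.026)-w
print("lemon",u,w.round(4),"long axis deg",np.degrees(np.arctan2(v[1],v[0])))
for n,c,z in [("bowl",blob((98,80,40),(115,255,255),95,175,195,275),.054),("dish",blob((2,120,60),(14,255,255),185,215,250,285),.032)]:
    e=cv2.fitEllipse(cv2.convexHull(c));print(n,e,ray("top",e[0],z).round(4))
C=np.array([365,175])
L=[((178,107),.104,50,63),((316,124),.104,50,0),((458,136),.104,50,-63),((90,50),.054,85,99.5),((505,95),.054,85,-99.5),((52,413),.02,-85,99.5),((455,457),.02,-85,-99.5)]
P=np.array([ray("top",np.array(p)/5+C,z)[:2] for p,z,_,_ in L]);Q=np.array([l[2:] for l in L])/1000
def T(q,x):c,s=np.cos(q[2]),np.sin(q[2]);return x@np.array([[c,s],[-s,c]])+q[:2]
r=least_squares(lambda q:(T(q,Q)-P).ravel(),[.5,-.25,0])
print("tray",r.x.round(4),np.degrees(r.x[2]));print((1000*r.fun.reshape(-1,2)).round(1))
print("slots g,y,r",T(r.x,np.array([[-.045,.063],[-.045,0],[-.045,-.063]])).round(4))
go(.5,-.1,.2,90)
E
```

```text
yellow [ 0.5277 -0.0715  0.096 ]
red [4.413e-01 1.000e-04 9.600e-02]
garlic [ 0.4456 -0.1556  0.022 ]
purple [ 0.5618 -0.1599  0.022 ]
black [ 0.3573 -0.0599  0.022 ]
lemon [248.38208617 205.97467876] [0.5405 0.0752 0.026 ] long axis deg -122.76995222058771
bowl ((143.8617401123047, 224.18994140625), (72.2950210571289, 74.9320297241211), 63.32557678222656) [0.4891 0.3115 0.054 ]
dish ((216.76727294921875, 249.9603729248047), (49.493507385253906, 50.26224899291992), 61.28262710571289) [0.4338 0.1456 0.032 ]
tray [ 0.4971 -0.331  -0.0904] -5.177293831938966
[[-0.7  0.1]
 [ 0.4 -1. ]
 [-0.8 -0.2]
 [ 0.8  1.8]
 [ 1.2 -1.9]
 [-0.6  4. ]
 [-0.3 -2.8]]
slots g,y,r [[ 0.458  -0.2642]
 [ 0.4523 -0.3269]
 [ 0.4466 -0.3897]]
t 0.15 pos [ 0.311  -0.6542  0.2304] cur -64.6 j7 -2 -> rows [ 2.0432 -2.0963  0.1555] turn 0.1413
```

```bash
R='[0,0.8675,-0.9337,0.05,0]'
python3 -m jog '[[[0,0.867,-0.934,0.05,0],[0,0.867,-0.934,0.05,0],[0,0.867,-0.934,0.05,0],[0,0.867,-0.934,0.05,0],[0,0.867,-0.934,0.05,0],[0,0.867,-0.934,0.05,0],[0,0.867,-0.934,0.05,0]]]'
python3 -m jog '[[[0,0.867,-0.934,0.05,0],[0,0.867,-0.934,0.05,0],[0,0.867,-0.934,0.05,0],[0,0.867,-0.934,0.05,0],[0,0.867,-0.934,0.05,0],[0,0.867,-0.934,0.05,0],[0,0.867,-0.934,0.05,0]]]'
python3 -m jog '[[[0,0.867,-0.934,0.3,-0.177],[0,0.867,-0.934,0.3,-0.177],[0,0.867,-0.934,0.3,-0.177],[0,0.867,-0.934,0.3,-0.177],[0,0.867,-0.934,0.3,-0.177],[0,0.867,-0.934,0.3,-0.177],[0,0.867,-0.934,0.3,-0.177],[0,0.867,-0.934,0.3,-0.177]]]'
python3 - <<'E'
from h import *
go(.5405,.0752,.006,-32.8)
cv2.imwrite("pics/w1.png",eyes.read_camera("wrist")[:,:,::-1])
E
```

```text
t: 0.73
eef_pos: [0.3906, -0.402, 0.2204]
ee_rot: [[0.898, 0.439, -0.001], [0.439, -0.898, 0.008], [0.003, -0.007, -1.0]]
wrist_force: [0.7, 0.4, -0.8]
width: 0.0853
grasp_force: 0.0
t: 1.32
eef_pos: [0.4666, -0.1599, 0.2111]
ee_rot: [[0.898, 0.44, 0.001], [0.44, -0.898, 0.004], [0.003, -0.003, -1.0]]
wrist_force: [-0.2, 0.2, -0.4]
width: 0.0852
grasp_force: 0.0
t: 1.98
eef_pos: [0.5413, 0.0799, 0.1505]
ee_rot: [[0.534, 0.845, 0.0], [0.845, -0.534, 0.003], [0.002, -0.001, -1.0]]
wrist_force: [0.9, -0.6, -0.7]
width: 0.0855
grasp_force: 0.0
t 1.98 pos [0.5413 0.0799 0.1505] cur -32.3 j7 -53 -> rows [-0.024   0.0101  0.7227] turn 0.0029
```

View pics/w1.png

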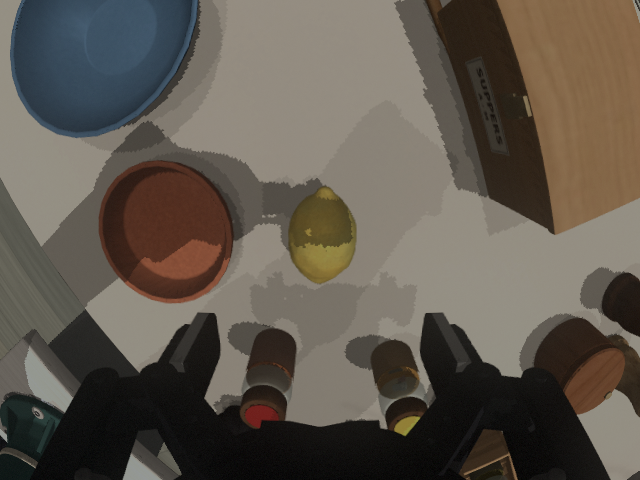

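The wrist view shows the lemon at about (322,236), with its long axis running up the image. The fingers straddle it and no other object is under them.

```bash
cat >> h.py <<'E'
def wray(p,z,pos=None,R=None):
    c=eyes.calibration("wrist");s=env.get_state()
    d=np.array([p[0]-c["cx"],p[1]-c["cy"]]);r=np.hypot(*d);t=r/c["fx"]
    T=c["T_tool_cam"];v=np.r_[d/r*np.sin(t),np.cos(t)]
    v=s["ee_rot"]@T[:3,:3]@v;o=s["eef_pos"]+s["ee_rot"]@T[:3,3]
    return o+v*(z-o[2])/v[2]
E
python3 - <<'E'
from h import *
l=wray((322,236),.026);print("lemon",l.round(4),"bowl",wray((105,35),.03).round(4),"dish",wray((166,231),.032).round(4))
print("red",wray((263,415),.096),"yel",wray((406,428),.096))
a=wray((324,188),.026);b=wray((320,283),.026);print(np.degrees(np.arctan2(*(a-b)[1::-1])))
go(l[0],l[1],.006)
E
```

```text
lemon [0.5417 0.0739 0.026 ] bowl [0.4893 0.3033 0.03  ] dish [0.4432 0.1441 0.032 ]
red [0.444031   0.00061243 0.096     ] yel [ 0.52555911 -0.07092533  0.096     ]
55.30754404192587
t 2.03 pos [0.5406 0.0765 0.1507] cur -32.5 j7 -53 -> rows [-0.0079  0.0126  0.7236] turn 0.0000
```

```bash
python3 -m jog '[[[0,-0.01,0.01,0.2,0],[0,-0.01,0.01,0.4,0],[0,-0.01,0.01,0.55,0],[0,-0.01,0.01,0.65,0],[0,-0.01,0.01,0.72,0],[0,-0.01,0.01,0.72,0],[0,-0.01,0.01,0.72,0]]]'
python3 -m jog '[[[1,0,0,0,0],[1,0,0,0,0],[1,0,0,0,0],[1,0,0,0,0],[1,0,0,0,0],[1,0,0,0,0],[1,0,0,0,0],[1,0,0,0,0]]]'
```

```text
t: 2.62
eef_pos: [0.5405, 0.0695, 0.0071]
ee_rot: [[0.543, 0.84, -0.002], [0.84, -0.543, -0.002], [-0.002, -0.0, -1.0]]
wrist_force: [-0.8, 0.3, 0.0]
width: 0.0856
grasp_force: 0.0
t: 3.28
eef_pos: [0.542, 0.0716, 0.0091]
ee_rot: [[0.54, 0.841, 0.002], [0.841, -0.54, -0.0], [0.001, 0.002, -1.0]]
wrist_force: [-0.9, -1.5, 6.9]
width: 0.0477
grasp_force: 60.8
```

```bash
python3 -m jog '[[[1,0,0,-0.15,0],[1,0,0,-0.3,0],[1,0,0,-0.5,0],[1,0,0,-0.55,0],[1,0,0,-0.55,0],[1,0,0,-0.55,0]]]'
python3 - <<'E'
from h import *
go(.489,.308,.028)
E
```

```text
t: 3.78
eef_pos: [0.5412, 0.0718, 0.118]
ee_rot: [[0.54, 0.841, 0.002], [0.841, -0.541, 0.0], [0.001, 0.001, -1.0]]
wrist_force: [-0.4, 0.5, -0.7]
width: 0.0474
grasp_force: 62.4
t 3.78 pos [0.5412 0.0718 0.118 ] cur -32.7 j7 -54 -> rows [ 0.8519 -0.8586  0.4497] turn 0.0000
```

```bash
python3 -m jog '[[[1,0.1,-0.1,0,0],[1,0.25,-0.25,0,0],[1,0.4,-0.4,0,0],[1,0.55,-0.55,0,0],[1,0.7,-0.7,0,0],[1,0.8,-0.81,0,0],[1,0.85,-0.857,0,0],[1,0.85,-0.857,0,0]]]'
python3 -m jog '[[[1,0,0,0.1,0],[1,0,0,0.25,0],[1,0,0,0.37,0],[1,0,0,0.45,0],[1,0,0,0.45,0],[1,0,0,0.45,0],[1,0,0,0.45,0]]]'
python3 -m jog '[[[0.2,0,0,0,0],[0.2,0,0,0,0],[0,0,0,0,0],[0,0,0,0,0],[0,0,0,0,0],[0,0,0,0,0]]]'
python3 -m jog '[[[0,0,0,-0.1,0],[0,0,0,-0.3,0],[0,0,0,-0.5,0],[0,0,0,-0.6,0],[0,0,0,-0.6,0],[0,0,0,-0.6,0]]]'
python3 - <<'E'
from h import *
cv2.imwrite("pics/w2.png",eyes.read_camera("wrist")[:,:,::-1])
go(.4456,-.1556,.1)
E
```

```text
t: 4.45
eef_pos: [0.4859, 0.3126, 0.1155]
ee_rot: [[0.533, 0.846, -0.003], [0.846, -0.533, 0.002], [-0.0, -0.003, -1.0]]
wrist_force: [0.7, 0.0, -0.8]
width: 0.0474
grasp_force: 62.4
t: 5.03
eef_pos: [0.4893, 0.3062, 0.0274]
ee_rot: [[0.542, 0.841, -0.0], [0.841, -0.542, -0.001], [-0.001, 0.001, -1.0]]
wrist_force: [1.1, -0.5, -0.2]
width: 0.0475
grasp_force: 62.3
t: 5.53
eef_pos: [0.4888, 0.3078, 0.0276]
ee_rot: [[0.54, 0.841, 0.0], [0.841, -0.54, 0.0], [0.001, 0.0, -1.0]]
wrist_force: [-0.3, -0.6, -0.5]
width: 0.0854
grasp_force: 0.0
t: 6.03
eef_pos: [0.4894, 0.3081, 0.1488]
ee_rot: [[0.54, 0.841, 0.003], [0.841, -0.54, 0.002], [0.003, 0.001, -1.0]]
wrist_force: [-0.2, 0.2, -1.0]
width: 0.0855
grasp_force: 0.0
t 6.08 pos [0.4885 0.3074 0.1474] cur -32.7 j7 -76 -> rows [-2.0637  1.0705  0.237 ] turn 0.0000
```

View pics/w2.png

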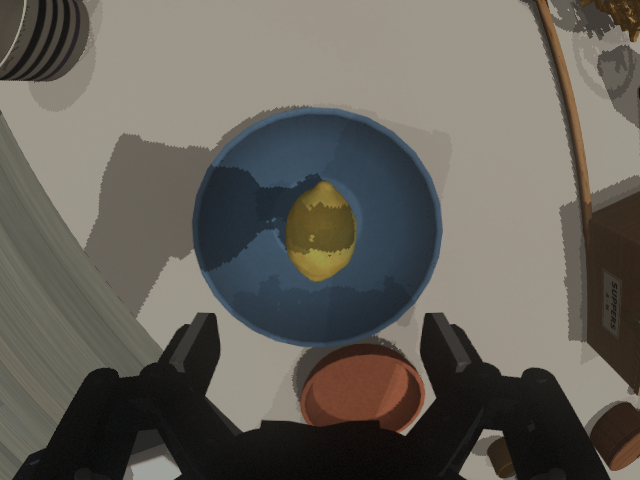

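The lemon lies in the bowl at (321,232), centred. Next is the garlic.

```bash
python3 -m jog '[[[0,-0.688,0.357,0,0],[0,-0.688,0.357,0,0],[0,-0.688,0.357,0,0],[0,-0.688,0.357,0,0],[0,-0.688,0.357,0,0]]]'
python3 -m jog '[[[0,-0.688,0.357,0,0],[0,-0.688,0.357,0,0],[0,-0.688,0.357,0,0],[0,-0.688,0.357,0,0],[0,-0.688,0.357,0,0]]]'
python3 -m jog '[[[0,-0.688,0.357,0,0],[0,-0.688,0.357,0,0],[0,-0.688,0.357,0,0],[0,-0.688,0.357,0,0],[0,-0.688,0.357,0,0],[0,-0.688,0.357,0,0],[0,-0.688,0.357,0,0]]]'
python3 - <<'E'
from h import *
cv2.imwrite("pics/w3.png",eyes.read_camera("wrist")[:,:,::-1])
go(.4456,-.1556,.004)
E
```

```text
t: 6.5
eef_pos: [0.4709, 0.144, 0.145]
ee_rot: [[0.549, 0.836, -0.008], [0.836, -0.549, -0.008], [-0.011, -0.003, -1.0]]
wrist_force: [-0.6, -0.9, -0.5]
width: 0.0857
grasp_force: 0.0
t: 6.92
eef_pos: [0.4569, -0.0085, 0.1455]
ee_rot: [[0.549, 0.835, -0.007], [0.835, -0.55, -0.004], [-0.007, -0.003, -1.0]]
wrist_force: [0.4, -0.1, -0.5]
width: 0.0855
grasp_force: 0.0
t: 7.5
eef_pos: [0.4455, -0.1542, 0.1463]
ee_rot: [[0.54, 0.842, -0.002], [0.842, -0.54, 0.001], [0.0, -0.002, -1.0]]
wrist_force: [-0.0, 0.8, -0.3]
width: 0.0856
grasp_force: 0.0
t 7.55 pos [ 0.4458 -0.1535  0.1465] cur -32.6 j7 -28 -> rows [-0.0094  0.0063  0.7127] turn 0.0000
```

View pics/w3.png

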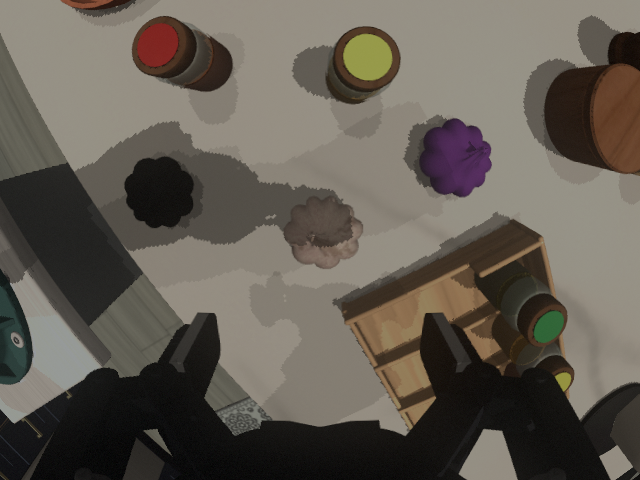

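The garlic is at about (322,232), between the fingers. The red sticker is at (157,45), the yellow sticker at (367,57), and the tray edge is clear of the fingers.

```bash
python3 - <<'E'
from h import *
g=wray((322,232),.025);print("garlic",g.round(4),"red",wray((157,45),.096).round(4),"yellow",wray((367,57),.096).round(4),"tray FL",wray((348,320),.02).round(4),"green",wray((549,326),.104).round(4))
go(g[0],g[1],.004)
E
python3 -m jog '[[[0,-0.01,0.005,0.2,0],[0,-0.01,0.005,0.4,0],[0,-0.01,0.005,0.55,0],[0,-0.01,0.005,0.65,0],[0,-0.01,0.005,0.71,0],[0,-0.01,0.005,0.71,0],[0,-0.01,0.005,0.71,0]]]'
python3 -m jog '[[[1,0,0,0,0],[1,0,0,0,0],[1,0,0,0,0],[1,0,0,0,0],[1,0,0,0,0],[1,0,0,0,0],[1,0,0,0,0],[1,0,0,0,0]]]'
```

```text
garlic [ 0.449  -0.1526  0.025 ] red [0.4429 0.0026 0.096 ] yellow [ 0.5295 -0.0681  0.096 ] tray FL [ 0.4255 -0.2299  0.02  ] green [ 0.5555 -0.2686  0.104 ]
t 7.55 pos [ 0.4458 -0.1535  0.1465] cur -32.6 j7 -28 -> rows [0.0127 0.0126 0.7127] turn 0.0000
t: 8.13
eef_pos: [0.4456, -0.1556, 0.0047]
ee_rot: [[0.538, 0.843, -0.002], [0.843, -0.538, 0.001], [0.0, -0.002, -1.0]]
wrist_force: [-0.6, -0.5, -1.0]
width: 0.0854
grasp_force: 0.0
t: 8.8
eef_pos: [0.4466, -0.1574, 0.0072]
ee_rot: [[0.54, 0.841, 0.003], [0.841, -0.54, -0.0], [0.001, 0.003, -1.0]]
wrist_force: [0.0, 2.1, 9.8]
width: 0.056
grasp_force: 61.3
```

```bash
python3 -m jog '[[[1,0,0,-0.15,0],[1,0,0,-0.35,0],[1,0,0,-0.55,0],[1,0,0,-0.75,0],[1,0,0,-0.77,0],[1,0,0,-0.77,0]]]'
python3 -m jog '[[[1,0.1,-0.07,0,0],[1,0.25,-0.173,0,0],[1,0.4,-0.277,0,0],[1,0.55,-0.38,0,0],[1,0.622,-0.43,0,0]]]'
python3 -m jog '[[[1,0.15,-0.104,0,0],[1,0.3,-0.208,0,0],[1,0.45,-0.312,0,0],[1,0.55,-0.38,0,0],[1,0.622,-0.43,0,0],[1,0.622,-0.43,0,0],[1,0.622,-0.43,0,0]]]'
python3 - <<'E'
from h import *
go(.436,.145,.018)
cv2.imwrite("pics/w4.png",eyes.read_camera("wrist")[:,:,::-1])
E
```

```text
t: 9.3
eef_pos: [0.4476, -0.1585, 0.163]
ee_rot: [[0.541, 0.841, 0.008], [0.841, -0.541, -0.003], [0.002, 0.008, -1.0]]
wrist_force: [-0.2, -0.2, -0.3]
width: 0.0558
grasp_force: 63.9
t: 9.72
eef_pos: [0.439, -0.0023, 0.1584]
ee_rot: [[0.536, 0.844, -0.002], [0.844, -0.536, 0.002], [0.0, -0.003, -1.0]]
wrist_force: [0.1, 0.5, -0.5]
width: 0.056
grasp_force: 63.9
t: 10.3
eef_pos: [0.4342, 0.145, 0.1584]
ee_rot: [[0.538, 0.843, -0.002], [0.843, -0.538, -0.001], [-0.002, -0.001, -1.0]]
wrist_force: [0.6, -0.7, -0.7]
width: 0.0561
grasp_force: 63.9
t 10.30 pos [0.4342 0.145  0.1584] cur -32.6 j7 -66 -> rows [0.0062 0.0084 0.7019] turn 0.0000
```

View pics/w4.png

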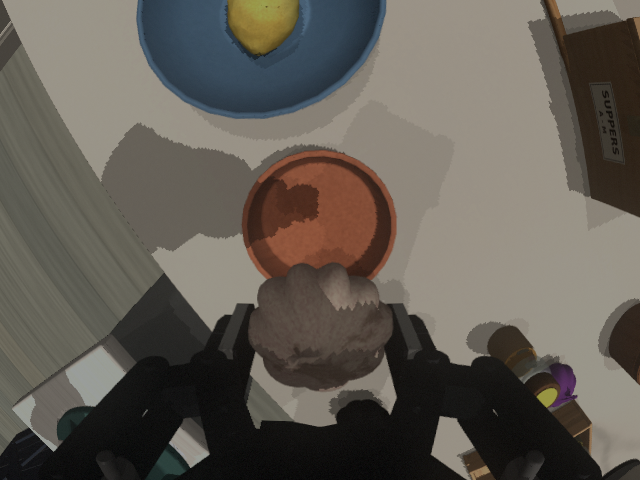

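The dish rim spans columns 243–397 with its top at row 151, so the centre is about (320,226). The garlic is held above its near side.

```bash
python3 - <<'E'
from h import *
d=wray((320,226),.032);print(d.round(4));go((d[0]+.436)/2,(d[1]+.145)/2,.018)
E
python3 -m jog '[[[1,0.01,0.005,0.15,0],[1,0.01,0.005,0.35,0],[1,0.01,0.005,0.5,0],[1,0.01,0.005,0.62,0],[1,0.01,0.005,0.7,0],[1,0.01,0.005,0.7,0],[1,0.01,0.005,0.7,0],[1,0.01,0.005,0.7,0]]]'
```

```text
[0.4379 0.1477 0.032 ]
t 10.35 pos [0.4342 0.1436 0.1584] cur -32.7 j7 -66 -> rows [0.0207 0.0048 0.7019] turn 0.0000
t: 11.02
eef_pos: [0.4375, 0.1447, 0.0199]
ee_rot: [[0.542, 0.84, 0.0], [0.84, -0.542, -0.0], [-0.0, 0.001, -1.0]]
wrist_force: [-0.4, 0.1, -1.5]
width: 0.0558
grasp_force: 63.9
```

```bash
python3 -m jog '[[[0.15,0,0,0,0],[0.15,0,0,0,0],[0.15,0,0,0,0],[0.15,0,0,0,0],[0.15,0,0,0,0]]]'
python3 -m jog '[[[0.15,0,0,-0.05,0],[0.15,0,0,-0.2,0],[0.15,0,0,-0.4,0],[0,0,0,-0.6,0],[0,0,0,-0.75,0],[0,0,0,-0.75,0],[0,0,0,-0.75,0]]]'
python3 - <<'E'
from h import *
cv2.imwrite("pics/w5.png",eyes.read_camera("wrist")[:,:,::-1])
go(.4425,.001,.038,-5.2)
E
```

```text
t: 11.43
eef_pos: [0.4376, 0.1458, 0.0198]
ee_rot: [[0.54, 0.841, 0.001], [0.841, -0.54, 0.0], [0.001, 0.001, -1.0]]
wrist_force: [-1.3, -0.2, 0.7]
width: 0.073
grasp_force: 0.0
t: 12.02
eef_pos: [0.4384, 0.146, 0.1717]
ee_rot: [[0.541, 0.841, 0.005], [0.841, -0.541, 0.002], [0.004, 0.003, -1.0]]
wrist_force: [0.5, 0.3, -0.8]
width: 0.0857
grasp_force: 0.0
t 12.07 pos [0.4372 0.1455 0.1702] cur -32.7 j7 -66 -> rows [-0.5944  0.4119  0.6611] turn -0.1529
```

View pics/w5.png

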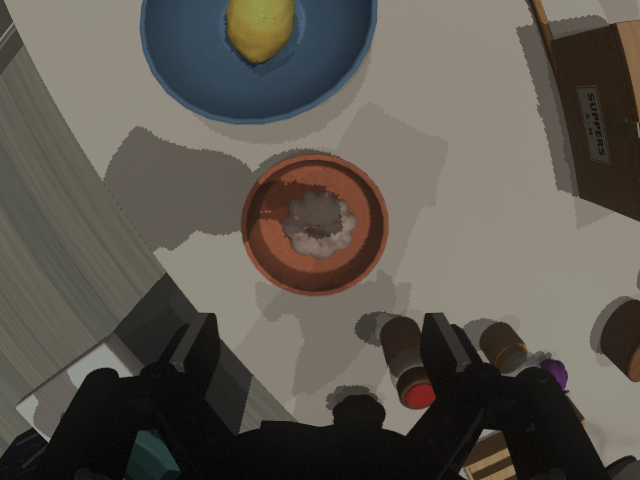

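The garlic sits upright in the dish at (319,223). Next is the red jar. I move above it and measure again.

```bash
python3 -m jog '[[[0,-0.594,0.412,0,-0.153],[0,-0.594,0.412,0,-0.153],[0,-0.594,0.412,0,-0.153],[0,-0.594,0.412,0,-0.153],[0,-0.594,0.412,0,-0.153],[0,-0.594,0.412,0,-0.153],[0,-0.594,0.412,0,-0.153]]]'
python3 - <<'E'
from h import *
go(.4425,.001,.038,-5.2)
a=eyes.read_camera("wrist")[:,:,::-1];h=cv2.cvtColor(a,cv2.COLOR_BGR2HSV)
m=cv2.inRange(h,(0,200,90),(5,255,255))|cv2.inRange(h,(175,200,90),(180,255,255))
n,_,st,ce=cv2.connectedComponentsWithStats(m)
for i in range(1,n):
    if st[i,4]>150: print(st[i],ce[i].round(1),wray(ce[i],.096).round(4))
E
```

```text
t: 12.65
eef_pos: [0.4415, 0.0016, 0.1683]
ee_rot: [[0.091, 0.996, -0.003], [0.996, -0.091, 0.001], [0.0, -0.003, -1.0]]
wrist_force: [0.6, -1.1, -0.3]
width: 0.0855
grasp_force: 0.0
t 12.65 pos [0.4415 0.0016 0.1683] cur -5.2 j7 -26 -> rows [-0.0028  0.0068  0.6514] turn -0.0001
```

```bash
python3 -m jog '[[[0,0,0.005,0.15,0],[0,0,0.005,0.3,0],[0,0,0.005,0.45,0],[0,0,0.005,0.57,0],[0,0,0.005,0.65,0],[0,0,0.005,0.65,0],[0,0,0.005,0.65,0]]]'
python3 -m jog '[[[1,0,0,0,0],[1,0,0,0,0],[1,0,0,0,0],[1,0,0,0,0],[1,0,0,0,0],[1,0,0,0,0],[1,0,0,0,0],[1,0,0,0,0]]]'
python3 -m jog '[[[1,0,0,0,0],[1,0,0,-0.1,0],[1,0,0,-0.25,0],[1,0,0,-0.45,0],[1,0,0,-0.6,0],[1,0,0,-0.7,0],[1,0,0,-0.7,0],[1,0,0,-0.7,0]]]'
python3 - <<'E'
from h import *
go(.4466,-.3897,.05,-5.2)
cv2.imwrite("pics/s6.png",cv2.resize(eyes.read_camera("side")[150:330,230:430,::-1],None,fx=3,fy=3))
E
```

```text
t: 13.28
eef_pos: [0.4428, 0.0029, 0.0386]
ee_rot: [[0.087, 0.996, -0.002], [0.996, -0.087, -0.0], [-0.0, -0.002, -1.0]]
wrist_force: [0.9, -0.1, 0.8]
width: 0.0855
grasp_force: 0.0
t: 13.95
eef_pos: [0.4437, 0.0011, 0.0405]
ee_rot: [[0.09, 0.996, 0.002], [0.996, -0.09, 0.0], [0.0, 0.002, -1.0]]
wrist_force: [-1.4, -0.9, 8.7]
width: 0.0389
grasp_force: 59.0
t: 14.62
eef_pos: [0.4439, 0.0007, 0.1805]
ee_rot: [[0.091, 0.996, 0.003], [0.996, -0.091, -0.0], [-0.0, 0.003, -1.0]]
wrist_force: [-0.6, 0.3, -1.2]
width: 0.0386
grasp_force: 61.0
t 14.62 pos [0.4439 0.0007 0.1805] cur -5.2 j7 -26 -> rows [-1.9425  0.1891  0.6536] turn -0.0002
```

View pics/s6.png

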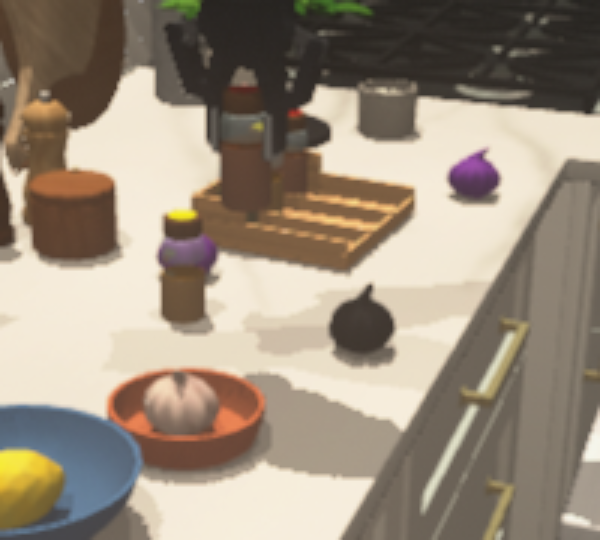

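The red jar hangs upright in the fingers and the garlic and lemon sit in place. Carry it to the right-hand row, in front of the tray's red jar.

```bash
python3 -m jog '[[[1,-0.1,0.01,0,0],[1,-0.25,0.025,0,0],[1,-0.4,0.04,0,0],[1,-0.55,0.055,0,0],[1,-0.7,0.07,0,0],[1,-0.85,0.085,0,0],[1,-0.97,0.095,0,0]]]'
python3 -m jog '[[[1,-0.15,0.015,0,0],[1,-0.3,0.03,0,0],[1,-0.45,0.045,0,0],[1,-0.6,0.06,0,0],[1,-0.75,0.075,0,0],[1,-0.88,0.085,0,0],[1,-0.97,0.095,0,0],[1,-0.97,0.095,0,0]]]'
python3 - <<'E'
from h import *
cv2.imwrite("pics/w7.png",eyes.read_camera("wrist")[:,:,::-1])
go(.4466,-.3897,.06,-5.2)
E
```

```text
t: 15.25
eef_pos: [0.4432, -0.1959, 0.1773]
ee_rot: [[0.092, 0.996, -0.004], [0.996, -0.092, 0.001], [0.0, -0.004, -1.0]]
wrist_force: [-0.6, -0.3, -0.6]
width: 0.0387
grasp_force: 60.9
t: 15.92
eef_pos: [0.4441, -0.3937, 0.1767]
ee_rot: [[0.097, 0.995, -0.003], [0.995, -0.097, -0.001], [-0.001, -0.003, -1.0]]
wrist_force: [-0.3, -0.6, -0.5]
width: 0.0388
grasp_force: 61.0
t 15.97 pos [ 0.4444 -0.3905  0.1768] cur -5.4 j7 18 -> rows [0.0046 0.0123 0.584 ] turn -0.0012
```

View pics/w7.png

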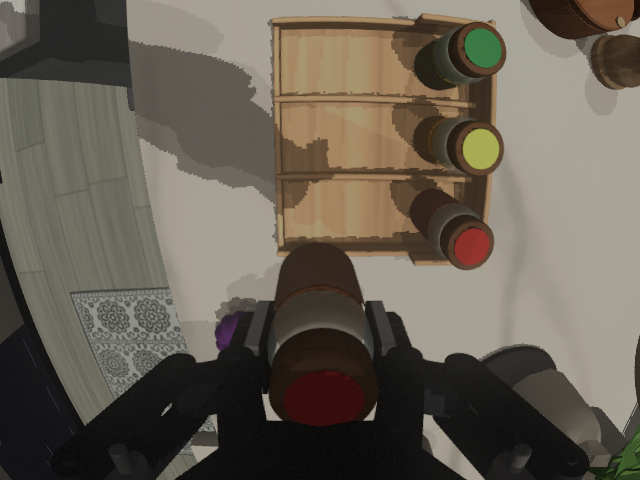

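The tray fills the upper part of the view. The row walls meet the front lip at (276,22), (276,100), (279,178) and (279,253). The red tray jar (470,245) is in the bottom row, the yellow (480,149) in the middle one.

```bash
python3 - <<'E'
from h import *
c,s=np.cos(-.0904),np.sin(-.0904);R=np.array([[c,-s],[s,c]])
for p,z in [((276,22),.02),((276,100),.02),((279,178),.02),((279,253),.02),((482,47),.104),((480,149),.104),((470,245),.104)]:
    w=wray(p,z)[:2];print(p,w.round(4),"in tray",(R.T@(w-[.4971,-.331])).round(4))
E
```

```text
(276, 22) [ 0.426  -0.2226] in tray [-0.0805  0.1015]
(276, 100) [ 0.4199 -0.2872] in tray [-0.0808  0.0367]
(279, 178) [ 0.4153 -0.3503] in tray [-0.0797 -0.0266]
(279, 253) [ 0.4073 -0.4144] in tray [-0.0819 -0.0912]
(482, 47) [ 0.554  -0.2667] in tray [0.0509 0.0692]
(480, 149) [ 0.5483 -0.3297] in tray [0.0509 0.0059]
(470, 245) [ 0.542  -0.3909] in tray [ 0.0501 -0.0556]
```

```bash
python3 -m jog '[[[1,0.013,0.01,0.1,0],[1,0.013,0.01,0.22,0],[1,0.013,0.01,0.34,0],[1,0.013,0.01,0.44,0],[1,0.013,0.01,0.52,0],[1,0.013,0.01,0.57,0],[1,0.013,0.01,0.57,0],[1,0.013,0.01,0.57,0]]]'
python3 -m jog '[[[1,0,0,0.015,0],[1,0,0,0.03,0],[1,0,0,0.045,0],[1,0,0,0.055,0],[1,0,0,0.06,0],[1,0,0,0.06,0]]]'
```

```text
t: 16.63
eef_pos: [0.4483, -0.3848, 0.0646]
ee_rot: [[0.089, 0.996, -0.002], [0.996, -0.089, 0.002], [0.002, -0.002, -1.0]]
wrist_force: [0.1, -0.1, -0.4]
width: 0.0386
grasp_force: 61.0
t: 17.13
eef_pos: [0.4484, -0.3863, 0.0532]
ee_rot: [[0.09, 0.996, -0.0], [0.996, -0.09, 0.0], [0.0, -0.0, -1.0]]
wrist_force: [-0.1, -1.0, -1.1]
width: 0.0387
grasp_force: 61.0
```

```bash
python3 -m jog '[[[1,-0.008,-0.005,0.005,0],[1,-0.008,-0.005,0.01,0],[1,-0.008,-0.005,0.015,0],[1,-0.008,-0.005,0.018,0],[1,-0.008,-0.005,0.018,0],[1,-0.008,-0.005,0.018,0]]]'
python3 -m jog '[[[1,0,0,0.003,0],[1,0,0,0.006,0],[1,0,0,0.006,0],[1,0,0,0.006,0]]]'
```

```text
t: 17.63
eef_pos: [0.4474, -0.3877, 0.0496]
ee_rot: [[0.09, 0.996, -0.0], [0.996, -0.09, 0.0], [0.0, -0.0, -1.0]]
wrist_force: [0.0, 0.1, -1.3]
width: 0.0387
grasp_force: 61.0
t: 17.97
eef_pos: [0.4475, -0.3878, 0.0487]
ee_rot: [[0.09, 0.996, 0.0], [0.996, -0.09, -0.0], [-0.0, 0.0, -1.0]]
wrist_force: [0.2, 0.6, 1.9]
width: 0.0389
grasp_force: 61.2
```

```bash
python3 -m jog '[[[1,0,0,0.003,0],[1,0,0,0.006,0],[1,0,0,0.006,0],[1,0,0,0.006,0]]]'
```

```text
t: 18.3
eef_pos: [0.4475, -0.3879, 0.0486]
ee_rot: [[0.09, 0.996, -0.0], [0.996, -0.09, -0.001], [-0.001, -0.0, -1.0]]
wrist_force: [-2.3, 1.1, 9.4]
width: 0.0392
grasp_force: 62.1
```

```bash
python3 -m jog '[[[0.3,0,0,-0.005,0],[0.3,0,0,-0.005,0],[0.3,0,0,-0.005,0],[0.3,0,0,-0.005,0],[0.3,0,0,-0.005,0],[0.3,0,0,-0.005,0]]]'
python3 -m jog '[[[0.3,0,0,-0.05,0],[0.3,0,0,-0.15,0],[0.3,0,0,-0.3,0],[0.3,0,0,-0.5,0],[0,0,0,-0.65,0],[0,0,0,-0.65,0],[0,0,0,-0.65,0]]]'
python3 - <<'E'
from h import *
go(.528,-.0705,.038,-5.2)
E
```

```text
t: 18.8
eef_pos: [0.4473, -0.3877, 0.048]
ee_rot: [[0.09, 0.996, -0.0], [0.996, -0.09, 0.0], [0.0, -0.0, -1.0]]
wrist_force: [1.4, 0.5, 0.8]
width: 0.0599
grasp_force: 0.0
t: 19.38
eef_pos: [0.4486, -0.3887, 0.1811]
ee_rot: [[0.09, 0.996, 0.004], [0.996, -0.09, -0.003], [-0.003, 0.004, -1.0]]
wrist_force: [-0.1, 0.0, 0.3]
width: 0.0857
grasp_force: 0.0
t 19.38 pos [ 0.4486 -0.3887  0.1811] cur -5.2 j7 18 -> rows [1.6227 0.2482 0.7118] turn 0.0001
```

```bash
python3 -m jog '[[[0,0.811,0.124,0,0],[0,0.811,0.124,0,0],[0,0.811,0.124,0,0],[0,0.811,0.124,0,0],[0,0.811,0.124,0,0]]]'
python3 -m jog '[[[0,0.811,0.124,0,0],[0,0.811,0.124,0,0],[0,0.811,0.124,0,0],[0,0.811,0.124,0,0],[0,0.811,0.124,0,0],[0,0.811,0.124,0,0],[0,0.811,0.124,0,0]]]'
python3 - <<'E'
from h import *
go(.528,-.0705,.038,-5.2)
cv2.imwrite("pics/t8.png",cv2.resize(eyes.read_camera("top")[180:280,230:480,::-1],None,fx=3.2,fy=3.2,interpolation=cv2.INTER_CUBIC))
go(.528,-.0705,.038,-5.2)
E
```

```text
t: 19.8
eef_pos: [0.4883, -0.218, 0.1776]
ee_rot: [[0.077, 0.997, -0.001], [0.997, -0.077, 0.006], [0.006, -0.001, -1.0]]
wrist_force: [0.5, 0.1, 0.5]
width: 0.0855
grasp_force: 0.0
t: 20.38
eef_pos: [0.5249, -0.0696, 0.1773]
ee_rot: [[0.09, 0.996, -0.003], [0.996, -0.09, -0.0], [-0.001, -0.003, -1.0]]
wrist_force: [-0.4, -0.1, -1.3]
width: 0.0854
grasp_force: 0.0
t 20.38 pos [ 0.5249 -0.0696  0.1773] cur -5.1 j7 -17 -> rows [-0.0025  0.0177  0.6965] turn 0.0003
t 20.43 pos [ 0.5248 -0.0707  0.1774] cur -5.3 j7 -17 -> rows [0.0033 0.0174 0.6969] turn -0.0004
```

View pics/t8.png

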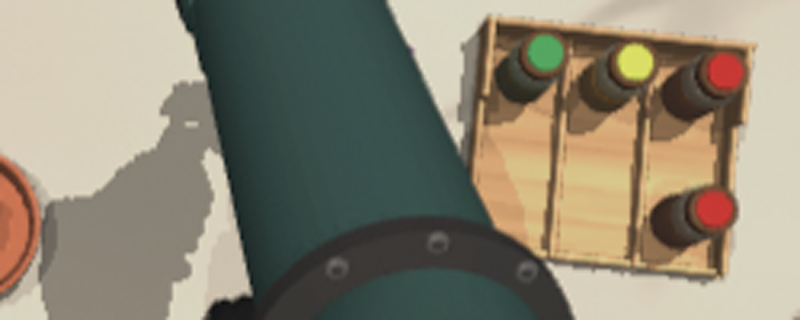

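The red jar stands upright in the right-hand row (crop 713,210), in front of the tray's red jar (725,71). The three tray jars have not moved. Now pick up the yellow jar.

```bash
python3 -m jog '[[[0,0.003,0.017,0.15,0],[0,0.003,0.017,0.3,0],[0,0.003,0.017,0.45,0],[0,0.003,0.017,0.59,0],[0,0.003,0.017,0.695,0],[0,0.003,0.017,0.695,0],[0,0.003,0.017,0.695,0]]]'
python3 -m jog '[[[1,0,0,0,0],[1,0,0,0,0],[1,0,0,0,0],[1,0,0,0,0],[1,0,0,0,0],[1,0,0,0,0],[1,0,0,0,0],[1,0,0,0,0]]]'
python3 -m jog '[[[1,0,0,0,0],[1,0,0,-0.1,0],[1,0,0,-0.25,0],[1,0,0,-0.45,0],[1,0,0,-0.6,0],[1,0,0,-0.7,0],[1,0,0,-0.7,0],[1,0,0,-0.7,0]]]'
python3 - <<'E'
from h import *
go(.4523,-.3255,.065,-5.2)
E
```

```text
t: 21.02
eef_pos: [0.528, -0.0708, 0.0383]
ee_rot: [[0.093, 0.996, -0.003], [0.996, -0.093, -0.001], [-0.001, -0.003, -1.0]]
wrist_force: [-1.0, -0.5, 0.2]
width: 0.0857
grasp_force: 0.0
t: 21.68
eef_pos: [0.5301, -0.0692, 0.0409]
ee_rot: [[0.09, 0.996, 0.002], [0.996, -0.09, -0.001], [-0.001, 0.002, -1.0]]
wrist_force: [-1.4, -0.1, 8.2]
width: 0.0388
grasp_force: 59.7
t: 22.35
eef_pos: [0.5301, -0.0691, 0.1808]
ee_rot: [[0.09, 0.996, 0.003], [0.996, -0.09, -0.001], [-0.0, 0.003, -1.0]]
wrist_force: [-0.1, -0.8, -1.4]
width: 0.0382
grasp_force: 60.9
t 22.35 pos [ 0.5301 -0.0691  0.1808] cur -5.2 j7 -17 -> rows [-1.3118 -0.2733  0.5785] turn 0.0001
```

```bash
python3 -m jog '[[[1,-0.1,-0.02,0,0],[1,-0.25,-0.052,0,0],[1,-0.4,-0.083,0,0],[1,-0.55,-0.115,0,0],[1,-0.656,-0.137,0,0]]]'
python3 -m jog '[[[1,-0.14,-0.03,0,0],[1,-0.28,-0.06,0,0],[1,-0.42,-0.09,0,0],[1,-0.54,-0.115,0,0],[1,-0.656,-0.137,0,0],[1,-0.656,-0.137,0,0],[1,-0.656,-0.137,0,0]]]'
python3 -m jog '[[[1,0,0,0.1,0],[1,0,0,0.22,0],[1,0,0,0.34,0],[1,0,0,0.44,0],[1,0,0,0.52,0],[1,0,0,0.58,0],[1,0,0,0.58,0],[1,0,0,0.58,0]]]'
python3 - <<'E'
from h import *
go(.4523,-.3255,.05,-5.2)
E
```

```text
t: 22.77
eef_pos: [0.4874, -0.1997, 0.1773]
ee_rot: [[0.092, 0.996, -0.005], [0.996, -0.092, -0.0], [-0.0, -0.005, -1.0]]
wrist_force: [-0.4, -0.9, -1.1]
width: 0.0383
grasp_force: 60.9
t: 23.35
eef_pos: [0.4491, -0.3264, 0.1774]
ee_rot: [[0.094, 0.996, -0.003], [0.996, -0.094, 0.001], [0.001, -0.004, -1.0]]
wrist_force: [0.6, 0.7, -0.6]
width: 0.0381
grasp_force: 60.9
t: 24.02
eef_pos: [0.4511, -0.324, 0.0626]
ee_rot: [[0.089, 0.996, -0.002], [0.996, -0.089, 0.001], [0.001, -0.002, -1.0]]
wrist_force: [-0.3, -0.3, -1.4]
width: 0.0387
grasp_force: 60.9
t 24.02 pos [ 0.4511 -0.324   0.0626] cur -5.1 j7 6 -> rows [-0.0071  0.0067  0.0629] turn 0.0006
```

```bash
python3 -m jog '[[[1,-0.005,0.005,0.015,0],[1,-0.005,0.005,0.03,0],[1,-0.005,0.005,0.045,0],[1,-0.005,0.005,0.055,0],[1,-0.005,0.005,0.06,0],[1,-0.005,0.005,0.06,0],[1,-0.005,0.005,0.06,0]]]'
python3 -m jog '[[[1,0,0,0.003,0],[1,0,0,0.006,0],[1,0,0,0.006,0],[1,0,0,0.006,0]]]'
```

```text
t: 24.6
eef_pos: [0.4521, -0.3264, 0.0514]
ee_rot: [[0.09, 0.996, 0.0], [0.996, -0.09, -0.0], [-0.0, 0.0, -1.0]]
wrist_force: [-0.2, -0.6, -0.8]
width: 0.0384
grasp_force: 60.9
t: 24.93
eef_pos: [0.4521, -0.3264, 0.0501]
ee_rot: [[0.09, 0.996, -0.0], [0.996, -0.09, 0.0], [0.0, -0.0, -1.0]]
wrist_force: [-0.7, 0.8, -1.6]
width: 0.0383
grasp_force: 60.9
```

```bash
python3 -m jog '[[[1,0,0,0.003,0],[1,0,0,0.006,0],[1,0,0,0.006,0],[1,0,0,0.006,0]]]'
python3 -m jog '[[[1,0,0,0.003,0],[1,0,0,0.004,0],[1,0,0,0.004,0],[1,0,0,0.004,0]]]'
```

```text
t: 25.27
eef_pos: [0.4522, -0.3264, 0.049]
ee_rot: [[0.09, 0.996, 0.0], [0.996, -0.09, -0.0], [-0.0, 0.0, -1.0]]
wrist_force: [-0.7, 0.0, 0.9]
width: 0.0384
grasp_force: 61.0
t: 25.6
eef_pos: [0.4522, -0.3265, 0.0489]
ee_rot: [[0.09, 0.996, 0.0], [0.996, -0.09, -0.001], [-0.001, 0.0, -1.0]]
wrist_force: [-1.1, 1.2, 6.6]
width: 0.0385
grasp_force: 61.8
```

Contact is firm at 6.6 N, so I release, lift and look.

```bash
python3 -m jog '[[[0.3,0,0,-0.005,0],[0.3,0,0,-0.005,0],[0.3,0,0,-0.005,0],[0.3,0,0,-0.005,0],[0.3,0,0,-0.005,0],[0.3,0,0,-0.005,0]]]'
python3 -m jog '[[[0.3,0,0,-0.05,0],[0.3,0,0,-0.15,0],[0.3,0,0,-0.3,0],[0.3,0,0,-0.5,0],[0,0,0,-0.7,0],[0,0,0,-0.7,0],[0,0,0,-0.7,0]]]'
python3 -m jog '[[[0,-0.9,0,0,0],[0,-0.9,0,0,0],[0,-0.9,0,0,0],[0,-0.9,0,0,0],[0,-0.9,0,0,0],[0,-0.9,0,0,0],[0,-0.9,0,0,0],[0,-0.9,0,0,0]]]'
python3 - <<'E'
from h import *
cv2.imwrite("pics/t9.png",cv2.resize(eyes.read_camera("top")[170:300,95:495,::-1],None,fx=2,fy=2,interpolation=cv2.INTER_CUBIC))
cv2.imwrite("pics/s9.png",cv2.resize(eyes.read_camera("side")[170:340,170:420,::-1],None,fx=3,fy=3,interpolation=cv2.INTER_CUBIC))
E
```

```text
t: 26.1
eef_pos: [0.4521, -0.3263, 0.0489]
ee_rot: [[0.09, 0.996, -0.0], [0.996, -0.09, 0.0], [0.0, -0.0, -1.0]]
wrist_force: [0.7, -0.3, -0.8]
width: 0.0599
grasp_force: 0.0
t: 26.68
eef_pos: [0.4538, -0.3274, 0.1924]
ee_rot: [[0.09, 0.996, 0.005], [0.996, -0.09, -0.004], [-0.003, 0.006, -1.0]]
wrist_force: [0.1, -0.6, -0.6]
width: 0.0851
grasp_force: 0.0
t: 27.35
eef_pos: [0.436, -0.503, 0.1879]
ee_rot: [[0.088, 0.996, -0.001], [0.996, -0.088, 0.003], [0.003, -0.002, -1.0]]
wrist_force: [-0.8, 0.7, 0.4]
width: 0.085
grasp_force: 0.0
```

View pics/t9.png

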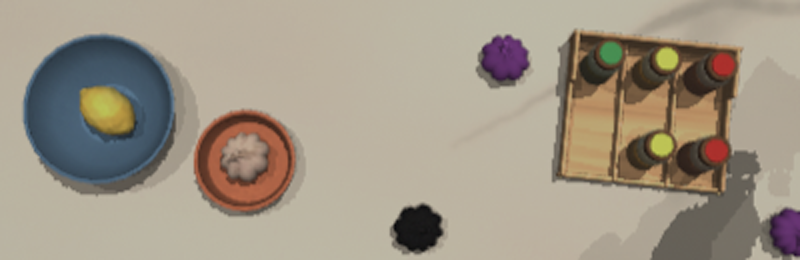

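View pics/s9.png

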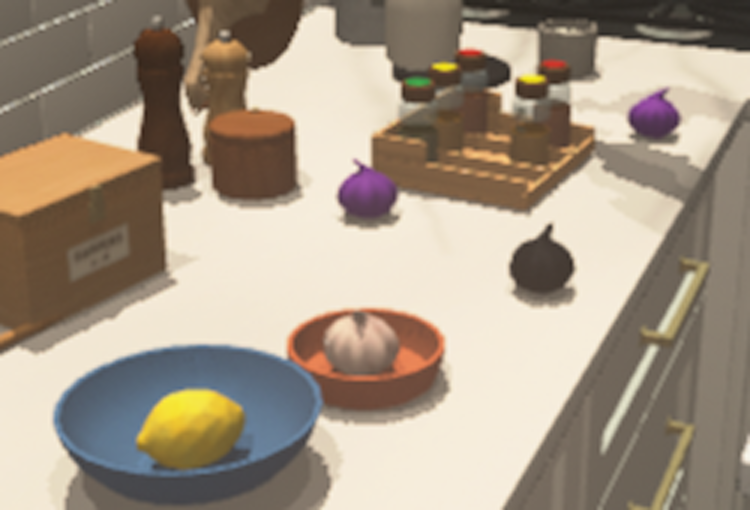

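Both views show everything in place. In the top crop the lemon is in the bowl (107,110), the garlic in the dish (245,158), and the yellow (658,145) and red (715,152) jars stand upright in front of their matches. The gripper is clear.

```bash
python3 -c "
from station import workorder
print(workorder.job_done())"
```

```text
the job is handed in; nothing more can be done
None
```

The job is handed in after about 27 s of robot time: the lemon is in the blue bowl, the garlic is in the terracotta dish, and the red and yellow jars stand upright in the tray in front of their matching jars.

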